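# Washed lids back on the kettle and the gourd canister

## Robot

A 7-joint arm with a two-finger parallel gripper is mounted at the origin on the work surface. World frame = base frame: x ahead of the robot, y to its left, z up, the work surface at z = 0. Lengths are in m, angles in rad, forces in N, time in s.
With the tool pointing down it reaches from about 0.4 to 0.9 m from the base axis. Payload 5.5 kg.
Tool frame: the origin (TCP) lies midway between the tips of the shut fingers; the grasp point (between the pads) lies 19 mm behind it (manip.grip_depth is the distance from the TCP to the grasp point, in m); z points along the fingers, y is the line along which they close (so a half turn about z gives the same grasp; the last joint's range is limited). The gripper opens to 92 mm and grips with 3 to 60 N. Pads are 19 mm wide; open, the fingers measure 130 mm over their backs; the gripper's body (75 mm by 190 mm) begins 47 mm behind the grasp point.
Start: joints at [-1.043, 0.501, -0.427, 1.55, 0.221, 1.138, -0.21], TCP at [0.17, 0.627, 0.227] pointing down, gripper open.
Joint ranges: [-2.88, 2.88], [-0.31, 2.03], [-1.54, 1.56], [0.2, 2.42], [-1.41, 4.55], [0.19, 2.02], [-2.57, 2.57]. Speed limits (rad/s): [2.57, 2.57, 3.14, 3.14, 3.14, 3.14, 3.14].

## Interface

Orientations are given as a unit quaternion [x, y, z, w].
In Python, from bench import manip, effector, viewer gives the robot as it stands. Calls block until the motion is done:
- manip.move_pose(position, orientation): joint-space move of the TCP to a pose.
- manip.servo_line(position, ori=None, vel=0.15): straight line of the TCP; ori=None keeps the orientation; vel is the mean speed in m/s.
- manip.movej(angles): joint-space move.
- effector.open_jaws() and effector.close(f_grip=None): open the fingers fully, or close them until they stop; f_grip is the grip in N (None keeps the last).
- manip.sleep(seconds).
- manip.solve_ik(position, orientation): joint angles nearest the present ones, or None.
- viewer.get_image(name): name is "scene" or "top" or "wrist"; returns the picture (400x640x3 uint8, red, green, blue); there is no depth.
- viewer.get_calibration(name): a dict with "vfov" (degrees; the focal length in pixels is half the picture's height over the tangent of half this angle, whatever the lens; pixels are square), "cx", "cy" (the principal point, pixels), "dist_coeffs" ([k1, k2, p1, p2, k3] as OpenCV has them; the pictures are not rectified), "eye" and "attitude" of the camera in the world. Camera axes: x right, y down, z forward; pixel columns grow to the right and rows downward; lengths in m; the calibration is good to about 2 mm. A picture is of the moment at which its call begins: read the wrist's pose just before it. get_calibration takes no time and is no camera call; for the wrist camera it gives the pose at the moment of the call.
A pose or a line that the arm cannot do raises manip.PlanningError and nothing moves.
- manip.hand_in(): hands the job in; it is judged then, once.
Readings, each from a call of its own:
- manip.current_clock(): time.
- manip.current_q(): joint angles.
- manip.current_joint_velocities(): joint speeds.
- manip.current_tau(): joint torques, N m.
- manip.current_tool_pos(): TCP position.
- manip.current_tcp_rot(): TCP orientation.
- manip.current_force(): force on the tool from outside, world axes, zero at the start.
- manip.current_wrist_torque(): the same for the moment, N m.
- manip.current_finger_gap(): finger opening in m.
- manip.current_gripper_force(): force on a finger pad.
Only numpy, scipy, OpenCV 4.12 (cv2) and the standard library are available. Lean on these libraries where they do the work, as an engineer would, in place of code of your own. Each camera call takes 0.05 s, during which the arm holds its last target. There are 200 camera calls.

## Task

The lids of the gooseneck kettle and of the gourd-shaped canister have been washed and stand on edge in the bamboo rack. Put each lid back on its own vessel, knob up, its plug down in the mouth and its flange resting flat all round on the rim; set it in gently, do not drop it. Leave the kettle and the gourd standing where they are on the board, and do not shift or knock over any of the other things.

Things in the scene. Friction and masses are not known exactly. Their poses are not given: they have to be found in the camera images.
- kettle_lid: Round steel kettle lid. Origin: centre of the flange's underside; z runs through the knob (points up when fitted). Flange 70 mm across, 4 thick (z 0 to 4 mm); plug below it 57 across, z -8 to 0; black knob 24 across, z 12 to 30, on a 12 mm neck. 56 to 104 g. Starts in one of the rack's two forward slots, on edge, z leaning 20 deg above level.
- gourd_lid: Round mustard ceramic lid of the gourd. Origin: centre of the flange's underside; z runs through the stem. Flange 62 mm across, z 0 to 4 mm, with a low dome to z 10; plug below it 48 across, z -8 to 0; stem-like knob, a plain cylinder 16 across, z 10 to 33. 70 to 130 g. Starts in the other forward slot, standing like the kettle lid.
- kettle_mouth (a point): Centre of the kettle's mouth at rim height, z up, 116 mm above the kettle's foot. Mouth 63 mm wide inside, rim 71 outside, open below. A fitted kettle lid has its origin here.
- gourd_mouth (a point): Centre of the gourd's mouth at rim height, z up, 100 mm above its foot. Mouth 54 mm wide inside, rim 62 outside, open below. A fitted gourd lid has its origin here.
- rack: Bamboo rack, fixed, 222 x 110 mm. Origin on the worktop. Two rails along its x at y +-18 mm, z 18. Pairs of dowels rise from them at x -68, 0 and +66, leaning 20 deg to +x (tops at z 58, last pair 95); a lid's underside leans on them, its edge on the rails, its knob to the rack's -x and 20 deg up. Lids at x about -68 (forward slot, clear in front) and 0; saucer behind, in the last.
- kettle: Gooseneck steel kettle, loose, 0.5 to 0.8 kg, stands on the board. Origin: centre of its foot, z up. Body 120 mm across at the foot, narrowing to 71 at the rim (116 high). Spout on +x: goes out and up to its tip at x 126, z 121 mm, 11 thick. Black handle on -x: out to x -121, top at z 116.
- gourd: Mustard ceramic gourd-shaped canister, loose, 0.4 to 0.65 kg, stands on the board. Origin: centre of its foot, z up. 104 mm across at z 34, neck 62 across, rim 100 high.
- board: Wooden cutting board, fixed, 300 (x) x 420 (y) x 22 mm. Origin: centre of its underside. Kettle, gourd and jar stand in a row along its y, in any order; dispenser and mill beside each other on its +x side.
- jar: Glass clip-lid jar, closed, loose bystander on the board. Origin: centre of its foot. 90 mm across, 98 over the clip, 119 high.
- dispenser: Slim white plastic push dispenser, loose bystander on the board. Origin: centre of its foot. 43 mm across, 172 high; nozzle near the top reaches 36 mm out along -x.
- mill: Dark wooden pepper mill, loose bystander on the board. Origin: centre of its foot. 42 mm across, 135 high.
- saucer: White saucer 108 mm across, 4 thick on a 6 mm foot, loose bystander on edge in the rack's last slot. Origin: centre of the plate's underside; z leaves its upper face.
- mug: White mug, loose bystander on the worktop behind. Origin: centre of its foot. 80 mm across, 92 high, handle on +y.
- oil: Green glass oil bottle, loose bystander on the worktop. Origin: centre of its foot. 60 mm across, 210 high.
There are look-alikes about, which are no part of the job. There is more than one size of the kettle_lid; the one meant has the size given above. Of the things that look like the gourd_lid, the smaller one is meant.

How it is judged:
By the outcome, as a careful person would: the job done as asked, in the order asked, and still so for the second after the job is handed in, with the robot touching nothing.
It also fails if it takes over 70 s, if anything falls off the work surface, if the arm or the gripper's body presses on something with over 40 N, if the wrist force passes 120 N, or if a joint passes its speed limit or range.

## Working session

There is one attempt and no reset: what is moved stays moved. The work goes in short steps, each a Python script; the robot and the scene stay as the last script left them, time stands still between calls to the robot, and variables do not carry over. Pictures are saved under pics/ and viewed, at most 10 in all, crops included, and the job is handed in when it is done.

```bash
mkdir -p pics; ls
cat > h.py <<'E'
import numpy as np, cv2
from bench import manip, effector, viewer
from scipy.spatial.transform import Rotation as R
def cal(n):
    c=viewer.get_calibration(n); f=200/np.tan(np.radians(c["vfov"])/2)
    K=np.array([[f,0,c["cx"]],[0,f,c["cy"]],[0,0,1]]); 
    a=np.array(c["attitude"]); M=R.from_quat(a).as_matrix() if a.size==4 else a.reshape(3,3)
    return K,np.array(c["dist_coeffs"],float),np.array(c["eye"]),M
def ray(C,px):
    K,d,e,M=C; u=cv2.undistortPoints(np.array(px,float).reshape(-1,1,2),K,d).reshape(-1,2)
    return (M@np.c_[u,np.ones(len(u))].T).T
def onz(C,px,z):
    r=ray(C,px); return C[2]+r*((z-C[2][2])/r[:,2])[:,None]
def proj(C,P):
    K,d,e,M=C; q=(np.atleast_2d(P)-e)@M
    return cv2.projectPoints(q,np.zeros(3),np.zeros(3),K,d)[0].reshape(-1,2)
def tri(C1,p1,C2,p2):
    a=ray(C1,p1)[0];b=ray(C2,p2)[0];a/=np.linalg.norm(a);b/=np.linalg.norm(b)
    s=np.linalg.lstsq(np.c_[a,-b],C2[2]-C1[2],rcond=None)[0]
    P=C1[2]+a*s[0];Q=C2[2]+b*s[1]; return (P+Q)/2,np.linalg.norm(P-Q)
def save(n,im): cv2.imwrite(f"pics/{n}.png",cv2.cvtColor(im,cv2.COLOR_RGB2BGR))
E
python3 - <<'E'
from h import *
for n in ["scene","top","wrist"]:
    save(n,viewer.get_image(n)); print(n,viewer.get_calibration(n))
print(manip.current_tcp_rot())
E
```

```text
pics
scene {'vfov': 54.74701376319532, 'cx': 316.83645984239485, 'cy': 200.2704909326665, 'dist_coeffs': array([-0.04802079,  0.        ,  0.        ,  0.        ,  0.        ]), 'eye': array([ 1.10505622, -0.36004983,  1.00561965]), 'attitude': array([ 0.80987904,  0.511827  , -0.15006855, -0.24414853])}
top {'vfov': 48.24572284378646, 'cx': 318.4771620229509, 'cy': 200.36258894757475, 'dist_coeffs': array([-0.02018329,  0.        ,  0.        ,  0.        ,  0.        ]), 'eye': array([ 0.39891249, -0.11769098,  1.12540477]), 'attitude': array([ 0.71274109, -0.69667153,  0.05149666, -0.06322185])}
wrist {'vfov': 62.20690594125577, 'cx': 317.43350349484496, 'cy': 198.6276037809749, 'dist_coeffs': array([-0.03301356,  0.        ,  0.        ,  0.        ,  0.        ]), 'eye': array([0.10089582, 0.64500037, 0.3840019 ]), 'attitude': array([0.78711314, 0.60184954, 0.08124494, 0.10783921])}
[ 1.32003816e-01  9.91248892e-01 -7.82089785e-04 -1.23559183e-04]
```

View pics/scene.png

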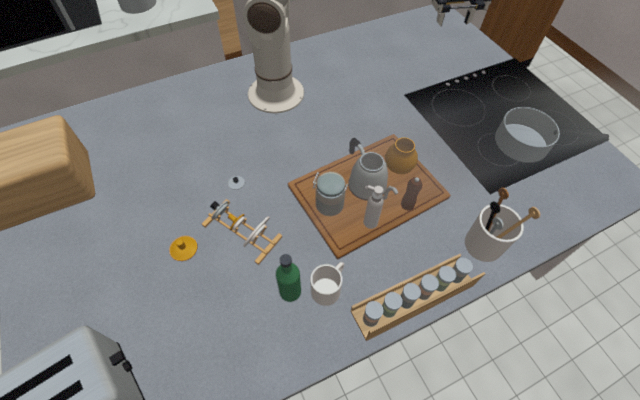

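View pics/top.png

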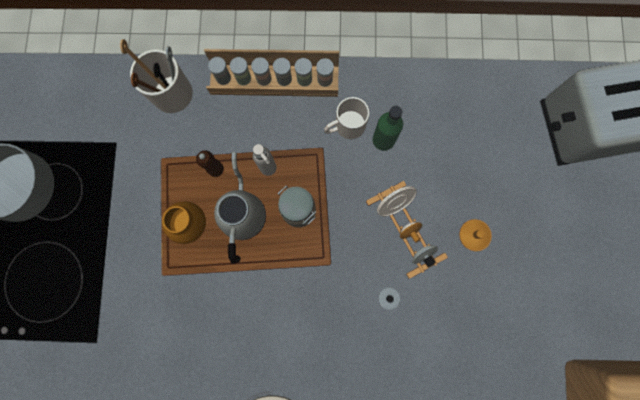

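The kettle stands mid-board with its mouth near (233,208) in the top view. The gourd is at (178,218) and the jar at (296,205). In the rack, the kettle lid (black knob at about (430,262)) is in front and the gourd lid (about (412,235)) is in the middle slot. The yellow lid at (476,235) and the small lid at (390,298) lie on the worktop and are look-alikes.

Run:
```python
from h import *
C=cal("top");S=cal("scene");W=cal("wrist")
for n,p,z in [("kmouth",(233,208),.138),("gmouth",(179,220),.122),("knob",(430,262),.06),("stem",(412,236),.058),("railF",(427,265),.01),("railB",(388,193),.01),("disp",(262,152),.19)]:
    P=onz(C,[p],z)[0]; print(n,P.round(3),proj(S,P).round(0))
print("knob tri",tri(C,[(430,262)],S,[(215,207)]))
T=R.from_quat(manip.current_tcp_rot()).as_matrix();print(T.round(3)); print("cam in tool",T.T@(W[2]-manip.current_tool_pos()),(T.T@W[3]).round(3))
# try wrist views & grasp IK
k=onz(C,[(430,262)],.06)[0]; d=onz(C,[(388,193)],.01)[0]-onz(C,[(427,265)],.01)[0]; d[2]=0; d/=np.linalg.norm(d);print("rack x",d,np.degrees(np.arctan2(d[1],d[0])))
for ph in [20,30,40,50,60]:
    t=d*np.cos(np.radians(ph))-np.array([0,0,np.sin(np.radians(ph))]); y=np.cross([0,0,1.],d)
    for s in (1,-1):
        M=np.c_[np.cross(s*y,t),s*y,t]; q=R.from_matrix(M).as_quat()
        print(ph,s,[manip.solve_ik(k+t*a,q) is not None for a in (.019,-.06)],[manip.solve_ik(k+d*.05+t*a,q) is not None for a in (.019,-.06)])
```

```text
kmouth [0.539 0.092 0.138] [[372. 161.]]
gmouth [0.511 0.217 0.122] [[402. 144.]]
knob [ 0.432 -0.364  0.06 ] [[214. 204.]]
stem [ 0.492 -0.323  0.058] [[234. 216.]]
railF [ 0.426 -0.369  0.01 ] [[215. 212.]]
railB [ 0.604 -0.273  0.01 ] [[266. 248.]]
disp [0.656 0.025 0.19 ] [[374. 189.]]
knob tri (array([ 0.43260257, -0.36540577,  0.04751053]), np.float64(0.00399938679165642))
[[-0.965  0.262 -0.   ]
 [ 0.262  0.965 -0.002]
 [ 0.    -0.002 -1.   ]]
cam in tool [ 0.07149278 -0.00076475 -0.15811522] [[-0.001 -0.964 -0.268]
 [ 1.    -0.001 -0.   ]
 [ 0.    -0.268  0.964]]
rack x [0.88073897 0.47360201 0.        ] 28.268365725032186
20 1 [True, True] [True, True]
20 -1 [True, True] [True, True]
30 1 [True, True] [True, True]
30 -1 [True, True] [True, True]
40 1 [True, True] [True, True]
40 -1 [True, True] [True, True]
50 1 [True, True] [True, True]
50 -1 [True, True] [True, True]
60 1 [True, True] [True, True]
60 -1 [True, True] [True, True]
```

```bash
cat >> h.py <<'E'
def Mq(d,ph,s=1):
    "tool z = horizontal dir d pitched down ph deg; closing axis horizontal"
    d=np.array([d[0],d[1],0.]);d/=np.linalg.norm(d);p=np.radians(ph)
    t=d*np.cos(p)-np.array([0,0,np.sin(p)]);y=s*np.cross([0,0,1.],d)
    M=np.c_[np.cross(y,t),y,t]; return M,R.from_matrix(M).as_quat()
E
python3 - <<'E'
from h import *
import pickle
out={}
def snap(n,P,yaw):
    x=-np.array([np.cos(yaw),np.sin(yaw),0]); M=np.c_[x,np.cross([0,0,-1.],x),[0,0,-1.]]
    manip.move_pose(P,R.from_matrix(M).as_quat()); C=cal("wrist"); im=viewer.get_image("wrist"); out[n]=(C,im); save(n,im)
    print(n,C[2],manip.current_clock())
snap("v1",[.475,.155,.36],0)
d=np.array([.88,.474,0]);y=np.array([-.474,.88,0]);t=np.array([.465,-.345,0])
for n,o in (("r1",.07),("r2",-.07)): snap(n,t-d*.04+y*o+[0,0,.27],np.arctan2(.474,.88))
pickle.dump(out,open("v.pkl","wb"))
for n in("r1",): pass
save("rr",np.vstack([cv2.resize(out["r1"][1],(480,300)),cv2.resize(out["r2"][1],(480,300))]))
E
```

```text
v1 [0.4030766  0.15496961 0.51790279] 2.275
r1 [ 0.33442354 -0.33658517  0.4282979 ] 4.05
r2 [ 0.40074732 -0.46004875  0.42734712] 4.7167
```

View pics/v1.png

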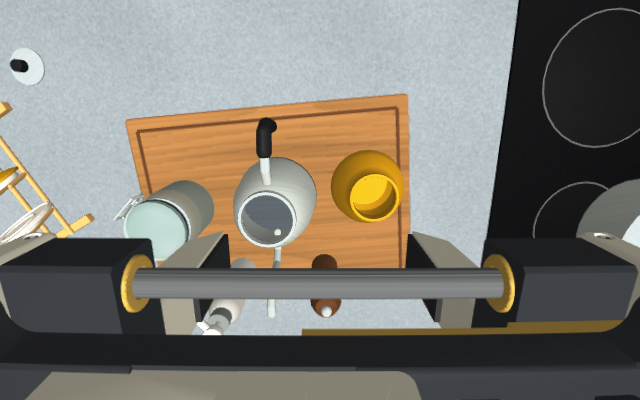

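View pics/r2.png

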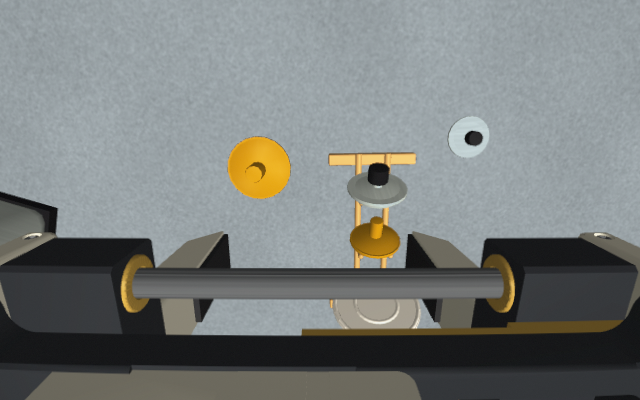

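View pics/r1.png

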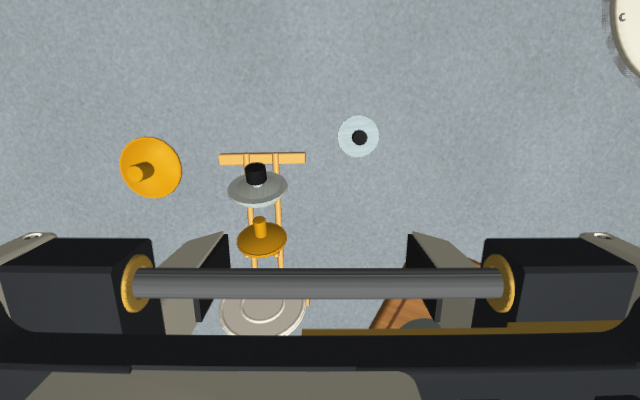

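Vessel view: kettle rim ellipse at about (268,219) and gourd rim at about (375,197), with the spout, dispenser and mill below them. Rack views: black knob at about (378,175) in r2 and (256,174) in r1. The gourd stem is at about (376,227) and (260,226), and the rack runs straight down the image.

Run:
```python
from h import *
import pickle
o=pickle.load(open("v.pkl","rb"))
pk={}
for n,x0 in (("r1",220),("r2",340)):
    C,im=o[n]; sub=np.zeros(im.shape[:2],bool); sub[150:262,x0-5:x0+85]=1
    m=((im.max(2)<50)&sub).astype(np.uint8)
    _,_,st,ce=cv2.connectedComponentsWithStats(m);i=1+st[1:,4].argmax();pk[n]=ce[i];print(n,"knob",st[i],ce[i])
    hsv=cv2.cvtColor(im,cv2.COLOR_RGB2HSV)
    m=((hsv[...,1]>215)&(hsv[...,0]<30)&(im[...,0]>100)&sub).astype(np.uint8); m[:205]=0
    _,l,st,ce=cv2.connectedComponentsWithStats(m);i=1+st[1:,4].argmax();print(" ylid",st[i],ce[i])
    for r in range(st[i][1],st[i][1]+st[i][3],2):
        c=np.where(l[r]==i)[0]; print((r,c.min(),c.max()),end=" ")
    print()
print("knob",tri(o["r1"][0],[pk["r1"]],o["r2"][0],[pk["r2"]]))
C,im=o["v1"]; g=cv2.cvtColor(im,cv2.COLOR_RGB2HSV)
a=im[145:235,325:410];b=im[180:255,225:315]
save("vv",np.hstack([cv2.resize(a,(400,424),interpolation=2),cv2.resize(b,(400,424),interpolation=2)]))
print(proj(o["r1"][0],[[.44,-.36,.06]]))
# rack feet crossbar near end and saucer? rail lines in r1
```

```text
r1 knob [245 163  22  22 396] [255.40656566 173.66666667]
 ylid [ 238  217   48   41 1356] [261.23525074 239.02212389]
(217, np.int64(258), np.int64(260)) (219, np.int64(254), np.int64(264)) (221, np.int64(253), np.int64(264)) (223, np.int64(254), np.int64(266)) (225, np.int64(253), np.int64(276)) (227, np.int64(248), np.int64(279)) (229, np.int64(245), np.int64(282)) (231, np.int64(243), np.int64(283)) (233, np.int64(241), np.int64(284)) (235, np.int64(240), np.int64(285)) (237, np.int64(239), np.int64(285)) (239, np.int64(238), np.int64(285)) (241, np.int64(238), np.int64(284)) (243, np.int64(238), np.int64(284)) (245, np.int64(238), np.int64(283)) (247, np.int64(239), np.int64(282)) (249, np.int64(240), np.int64(280)) (251, np.int64(242), np.int64(277)) (253, np.int64(244), np.int64(274)) (255, np.int64(247), np.int64(269)) (257, np.int64(256), np.int64(260)) 
r2 knob [368 164  21  22 387] [377.81653747 174.03100775]
 ylid [ 350  218   49   40 1369] [374.50109569 239.61066472]
(218, np.int64(373), np.int64(379)) (220, np.int64(371), np.int64(381)) (222, np.int64(371), np.int64(382)) (224, np.int64(370), np.int64(382)) (226, np.int64(359), np.int64(385)) (228, np.int64(356), np.int64(389)) (230, np.int64(354), np.int64(392)) (232, np.int64(352), np.int64(394)) (234, np.int64(351), np.int64(396)) (236, np.int64(351), np.int64(397)) (238, np.int64(350), np.int64(398)) (240, np.int64(350), np.int64(398)) (242, np.int64(351), np.int64(398)) (244, np.int64(352), np.int64(398)) (246, np.int64(353), np.int64(397)) (248, np.int64(354), np.int64(396)) (250, np.int64(356), np.int64(395)) (252, np.int64(359), np.int64(393)) (254, np.int64(362), np.int64(391)) (256, np.int64(367), np.int64(387)) 
knob (array([ 0.43299601, -0.36386192,  0.05698489]), np.float64(4.8156709875691186e-05))
[[255.33713863 181.11632737]]
```

View pics/vv.png

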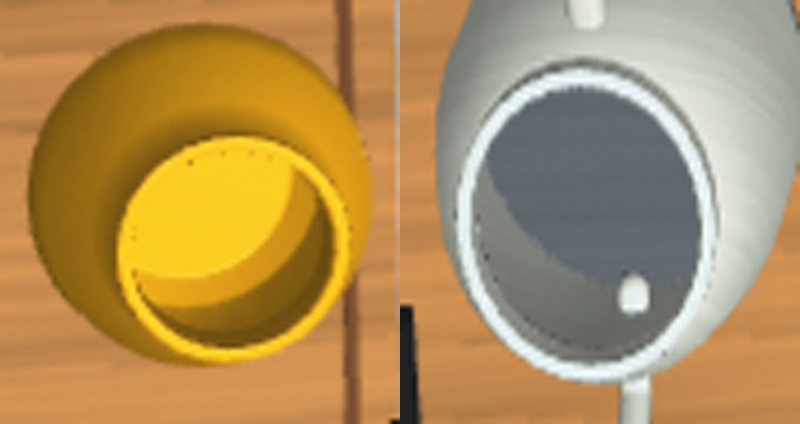

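Run:
```python
from h import *
import pickle
o=pickle.load(open("v.pkl","rb"))
print("stem tip low",tri(o["r1"][0],[(258.8,217)],o["r2"][0],[(376.3,217.3)]))
C=o["v1"][0]
print("k",onz(C,[(266.7,219.2)],.138)[0],"g",onz(C,[(374.5,197.5)],.122)[0])
P=tri(o["r1"][0],[(258.8,217)],o["r2"][0],[(376.3,217.3)])[0]; k=np.array([.433,-.3639,.057])
d=P-k; print(np.degrees(np.arctan2(d[1],d[0])))
for n in("r1","r2"): # crossbar edges give rack y direction
    C,im=o[n]; h=cv2.cvtColor(im,cv2.COLOR_RGB2HSV); m=((h[...,1]>90)&(h[...,0]<30)).astype(np.uint8); m[:145]=0;m[175:]=0
    x0=215 if n=="r1" else 325; m[:,:x0]=0;m[:,x0+95:]=0
    (cx,cy),wh,a=cv2.minAreaRect(np.argwhere(m)[:,::-1].astype(np.float32)); 
    ys=[np.where(m[:,c])[0].min() for c in (x0+8,x0+88)]
    q=onz(C,[(x0+8,ys[0]),(x0+88,ys[1])],.018); e=q[0]-q[1]; print(n,(cx,cy),wh,a,ys,np.degrees(np.arctan2(e[1],e[0])))
```

```text
stem tip low (array([ 0.47880892, -0.33791332,  0.05512417]), np.float64(0.00010694902080087541))
k [0.53430355 0.09363542 0.138     ] g [0.51131024 0.22578692 0.122     ]
29.56555442814287
r1 (261.1844482421875, 162.98512268066406) (20.755964279174805, 86.0883560180664) 88.75463104248047 [np.int64(154), np.int64(152)] -60.28980779067837
r2 (372.1268310546875, 163.05853271484375) (20.927284240722656, 86.2703857421875) 88.21009063720703 [np.int64(154), np.int64(153)] -60.876894243442074
```

```bash
cat >> h.py <<'E'
RD=np.array([np.cos(np.radians(29.5)),np.sin(np.radians(29.5)),0]); Z=np.array([0,0,1.])
A=-RD*np.cos(np.radians(20))+Z*np.sin(np.radians(20))   # lid axis in rack
def st(m): print(m,"t%.2f"%manip.current_clock(),np.round(manip.current_tool_pos(),4),"gap%.4f"%manip.current_finger_gap(),"F",np.round(manip.current_force(),2))
E
python3 - <<'E'
from h import *
k=np.array([.433,-.3639,.057]); ph=30; G=k+A*.005
M,q=Mq(RD,ph,-1); t=M[:,2]; P=G+t*.019
manip.move_pose(P-t*.09+Z*.08,q); st("above")
manip.servo_line(P-t*.09,vel=.2); manip.servo_line(P-t*.03,vel=.15); st("pre")
save("pre",viewer.get_image("wrist"))
km=np.array([.534,.0936,.138])
for yw in (0,15,30,45,-15):
    dd=[np.cos(np.radians(yw)),np.sin(np.radians(yw))]; M2,q2=Mq(dd,ph+70,-1)
    s=manip.solve_ik(km+Z*(.026+.05)+M2[:,2]*.019,q2); print(yw,None if s is None else np.round(s,2))
E
```

```text
above t6.14 [ 0.3763 -0.3959  0.1751] gap0.0918 F [0.16 0.21 0.89]
pre t7.24 [ 0.4206 -0.3714  0.0648] gap0.0917 F [0.58 0.27 0.45]
0 [ 0.2   0.47 -0.53  1.71  0.19  1.19 -1.96]
15 [ 0.24  0.49 -0.62  1.71  0.28  1.22 -1.78]
30 [ 0.25  0.5  -0.67  1.71  0.35  1.23 -1.58]
45 [ 0.29  0.51 -0.75  1.73  0.43  1.23 -1.4 ]
-15 [ 0.09  0.43 -0.34  1.73  0.06  1.16 -2.1 ]
```

View pics/pre.png

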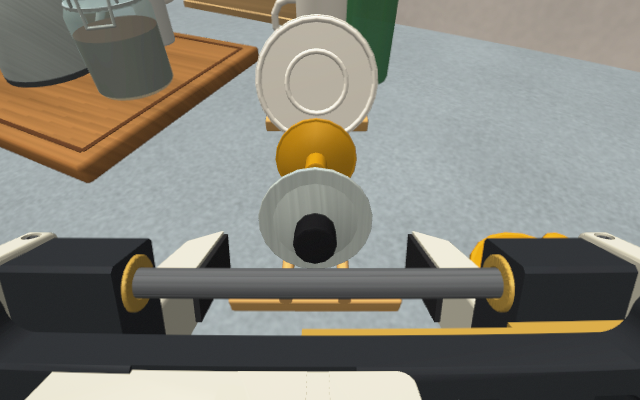

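The black knob (315,238) is centred between the fingers (227 to 412), with the gourd lid right behind it.

Run:
```python
from h import *
k=np.array([.433,-.3639,.057]); ph=30; G=k+A*.005
M,q=Mq(RD,ph,-1); t=M[:,2]; P=G+t*.019
manip.servo_line(P,vel=.06); st("in")
effector.close(30); st("closed")
manip.servo_line(P+Z*.02,vel=.06); st("lift"); manip.servo_line(P+Z*.2,vel=.2)
km=np.array([.534,.0936,.138]); M2,q2=Mq([1,.1],ph+70,-1)
H=km+Z*(.026+.06)+M2[:,2]*.019
manip.move_pose(H+Z*.06,q2); manip.servo_line(H,vel=.15); manip.sleep(.2); st("hover")
save("hov",viewer.get_image("wrist")); save("hovs",viewer.get_image("scene")); save("hovt",viewer.get_image("top"))
```

```text
in t7.94 [ 0.4433 -0.3579  0.049 ] gap0.0919 F [-0.52  0.22 -0.48]
closed t9.02 [ 0.4432 -0.3579  0.0492] gap0.0233 F [-0.58  1.    1.06]
lift t9.50 [ 0.4433 -0.3585  0.0696] gap0.0230 F [-0.31  0.4  -0.83]
hover t13.52 [0.5316 0.0932 0.2064] gap0.0234 F [ 0.19  0.14 -0.45]
```

View pics/hov.png

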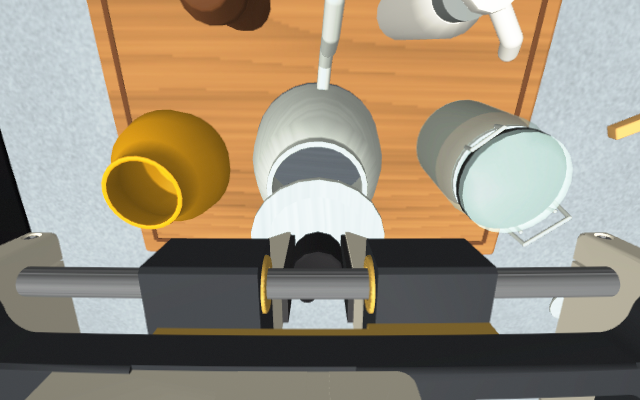

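Hover view: the lid (flange columns 251 to 384) and the kettle rim (266 to 369) share the centre column of about 317.5. The rim's far edge is near row 138 and the flange edge near row 178. The gourd rim is at about (143,192). Next I check the other direction.

Run:
```python
from h import *
C=cal("wrist"); im=cv2.cvtColor(cv2.imread("pics/hov.png"),cv2.COLOR_BGR2GRAY)
print(im[125:190,318].tolist())
km=np.array([.534,.0936,.138]); M2,q2=Mq([1,.1],100,-1); u=np.array([1,.1,0])/np.hypot(1,.1); v=np.array([-u[1],u[0],0])
G=np.array(manip.current_tool_pos())-R.from_quat(manip.current_tcp_rot()).apply([0,0,.019]); O=G-Z*.026
print("O",O,"eye",C[2])
print("flange far top/bot, sides",proj(C,[O+35*.001*u+Z*.004,O+.035*u,O+.035*v,O-.035*v]).round(1).tolist())
print("rim far",proj(C,[km+.0355*u,km+.0315*u,km+.0355*v,km-.0355*v]).round(1).tolist())
gm=np.array([.5113,.2258,.122]);a=np.linspace(0,6.28,60)
e=proj(C,gm+.031*np.c_[np.cos(a),np.sin(a),0*a]);print("gourd pred",e.min(0),e.max(0))
big=cv2.imread("pics/hov.png"); h=cv2.cvtColor(big,cv2.COLOR_BGR2HSV)
m=((h[...,2]>225)&(h[...,1]>180)&(h[...,0]<32)).astype(np.uint8);m[:,250:]=0;m[240:]=0
n,l,s,c=cv2.connectedComponentsWithStats(m);print(s[1:][s[1:,4].argmax()])
ef=proj(C,O+np.c_[.035*np.cos(a),.035*np.sin(a),0*a+.004]);er=proj(C,km+.0355*np.c_[np.cos(a),np.sin(a),0*a])
for p,co in((ef,(0,0,255)),(er,(0,255,0)),(e,(255,0,0))): cv2.polylines(big,[p.round().astype(int)],True,co,1)
cv2.imwrite("pics/ov.png",cv2.resize(big[110:290,90:410],(800,450),interpolation=cv2.INTER_CUBIC))
```

```text
[190, 193, 194, 196, 199, 201, 204, 206, 208, 209, 212, 209, 179, 135, 129, 131, 175, 239, 245, 247, 246, 229, 140, 109, 106, 106, 110, 112, 112, 108, 107, 108, 109, 111, 110, 109, 106, 107, 107, 107, 107, 108, 111, 111, 110, 110, 109, 108, 109, 109, 108, 109, 126, 134, 153, 239, 244, 244, 243, 244, 243, 243, 243, 243, 243]
O [0.53438398 0.09368654 0.19866265] eye [0.62931623 0.10221376 0.34922242]
flange far top/bot, sides [[315.5, 180.4], [315.6, 177.3], [250.3, 238.3], [381.3, 238.2]]
rim far [[316.1, 142.6], [316.2, 148.5], [265.5, 192.1], [367.0, 192.0]]
gourd pred [ 99.78180848 155.91262989] [181.6174724  229.80295598]
[ 102  144   80   85 1198]
```

View pics/ov.png

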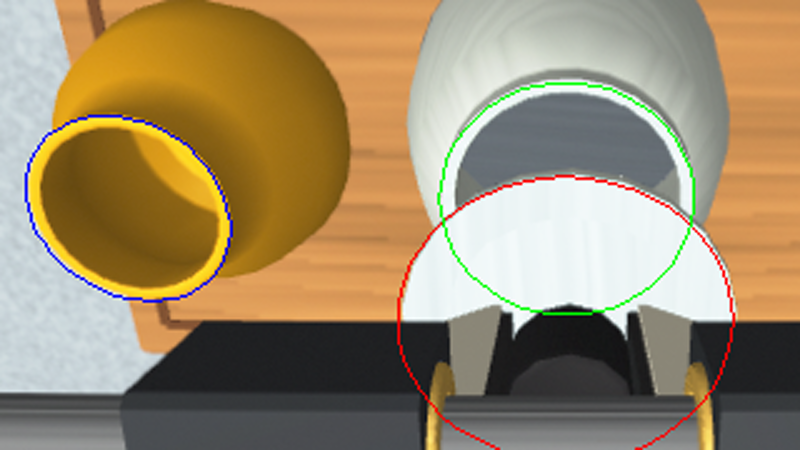

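Predicted and observed rims agree to within about 1 px. I'll lower the lid with force monitoring.

```bash
cat >> h.py <<'E'
def lower(zt,lim=2.5,step=.0015):
    "lower until upward force > lim or TCP reaches zt"
    f0=np.mean([manip.current_force() for _ in range(3)],0)
    while True:
        p=np.array(manip.current_tool_pos()); 
        p=LP.copy() if False else p
        if not hasattr(lower,"p"): lower.p=p
        lower.p=lower.p-Z*step; manip.servo_line(lower.p,vel=.03); f=np.array(manip.current_force())-f0
        if f[2]>lim or lower.p[2]<zt: st("contact"); print(f.round(2)); return
E
python3 - <<'E'
from h import *
p=np.array(manip.current_tool_pos()); z0=p[2]-.0607+.0005   # TCP z when seated
x=p+np.array([.0003,0,0]); x[2]=z0+.012
manip.servo_line(x,vel=.1); manip.sleep(.2); st("near"); lower.p=x
lower(z0-.004); print("z rel seated",manip.current_tool_pos()[2]-z0)
save("seat",viewer.get_image("wrist")); save("seats",viewer.get_image("scene"))
E
```

```text
near t14.49 [0.532  0.0934 0.1584] gap0.0229 F [ 0.12  0.57 -1.59]
contact t16.74 [0.5316 0.0934 0.1448] gap0.0231 F [-0.2  -0.71  5.  ]
[-0.32 -1.28  6.59]
z rel seated -0.0008994891666864457
```

Run:
```python
from h import *
effector.open_jaws(); st("open")
p=np.array(manip.current_tool_pos()); t=R.from_quat(manip.current_tcp_rot()).apply([0,0,1.])
manip.servo_line(p-t*.05,vel=.1); manip.servo_line(p-t*.05+Z*.09,vel=.2); st("up")
C=cal("wrist"); im=viewer.get_image("wrist")
# re-measure: overlay predicted seated lid (red), gourd rim (blue)
a=np.linspace(0,6.28,60); c=np.c_[np.cos(a),np.sin(a),0*a]; big=cv2.cvtColor(im,cv2.COLOR_RGB2BGR)
for o,r,co in(([.5345,.0936,.142],.035,(0,0,255)),([.5345,.0936,.168],.012,(0,255,255)),([.5113,.2258,.122],.031,(255,0,0))):
    cv2.polylines(big,[proj(C,np.array(o)+r*c).round().astype(int)],True,co,1)
cv2.imwrite("pics/k1.png",big)
# pre-grasp of gourd lid
ph=48; tip=np.array([.4788,-.3379,.0551])+.008*(RD*np.sin(np.radians(20))+Z*np.cos(np.radians(20)))
print("tip",tip,"O",tip-A*.033)
M,q=Mq(RD,ph,-1);t=M[:,2]; P=tip-A*.004+t*.019
print([manip.solve_ik(P-t*.08+Z*.06,q) is not None,manip.solve_ik(P,q) is not None])
gm=np.array([.5113,.2258,.122])
for yw in (0,30,60,90,-30): 
    M2,q2=Mq([np.cos(np.radians(yw)),np.sin(np.radians(yw))],ph+70,-1);s=manip.solve_ik(gm+Z*.08+M2[:,2]*.019,q2);print(yw,None if s is None else np.round(s,2))
```

```text
open t18.02 [0.5314 0.0934 0.1442] gap0.0916 F [-0.08  0.81  0.19]
up t19.27 [0.5393 0.0943 0.2823] gap0.0917 F [ 0.25  0.41 -0.03]
tip [ 0.48118143 -0.33655265  0.06261754] O [ 0.50817104 -0.32128267  0.05133088]
[True, True]
0 [-0.73  0.72  0.58  1.48 -0.45  1.56 -1.63]
30 [-0.8   0.72  0.51  1.45 -0.23  1.54 -1.3 ]
60 [-0.88  0.66  0.44  1.52 -0.01  1.43 -0.99]
90 [-0.96  0.56  0.38  1.67  0.21  1.24 -0.71]
-30 [-0.71  0.67  0.66  1.6  -0.66  1.48 -1.94]
```

View pics/k1.png

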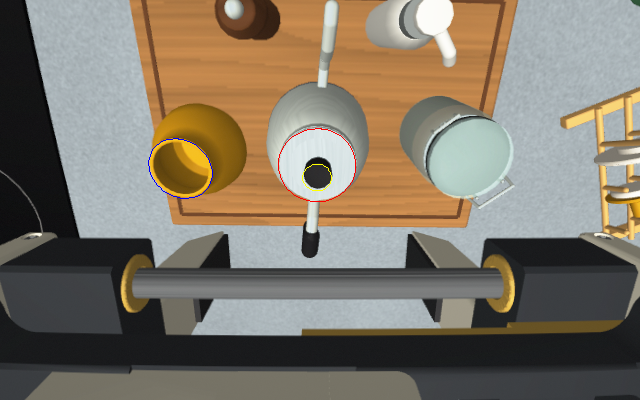

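The kettle lid sits concentric on its rim: the flange matches the red ring and the knob is at (317,172). For the gourd lid, geometry predicts a lower origin than my triangulation did, so I'll check again from the pre-grasp using mask numbers.

```bash
cat >> h.py <<'E'
def ymask(im,roi):
    h=cv2.cvtColor(im,cv2.COLOR_RGB2HSV); m=((h[...,1]>190)&(h[...,0]<30)&(im[...,0]>70)).astype(np.uint8)
    k=np.zeros_like(m); x0,y0,x1,y1=[int(max(0,v)) for v in roi]; k[y0:y1,x0:x1]=1; m*=k
    n,l,s,c=cv2.connectedComponentsWithStats(m); i=1+s[1:,4].argmax(); return l==i,s[i]
def lidpts(O,a):
    a=a/np.linalg.norm(a); u=np.cross(a,Z);u/=np.linalg.norm(u);v=np.cross(a,u);w=np.linspace(0,6.28,90)
    c=np.cos(w)[:,None]*u+np.sin(w)[:,None]*v
    return np.vstack([O+r*c+a*z for r,z in((.031,0),(.031,.004),(.008,.012),(.008,.033))])
E
python3 - <<'E'
from h import *
import pickle
o=pickle.load(open("v.pkl","rb"))
k=np.array([.433,-.3639,.057]); b=-(RD*np.sin(np.radians(20))+Z*np.cos(np.radians(20)))
for n,p,f in(("r1",(258.9,216.5),(261.5,240)),("r2",(376.2,217),(374.2,240))):
    Q=onz(o[n][0],[p],.0493)[0]-.008*b-A*.033; F=onz(o[n][0],[f],.046)[0]-A*.002
    print(n,Q,F,[( (w-k)@RD, (w-k)@np.cross(Z,RD)) for w in(Q,F)])
    Ou=k+RD*((Q-k)@RD); Ou[2]=.0455
    pr=proj(o[n][0],lidpts(Ou,A)); m,s=ymask(o[n][1],(225 if n=="r1" else 340,205,300 if n=="r1" else 410,262)); print("pred",pr.min(0),pr.max(0)+0,"obs",s[:2],s[:2]+s[2:4]-1)
M,q=Mq(RD,48,-1);t=M[:,2];G=Ou+A*.029;P=G+t*.019;y=np.cross(Z,RD)
print("O",Ou)
for i,of in enumerate((.045,-.045)):
    manip.move_pose(P-t*.1+Z*.05+y*of,q); manip.sleep(.2); C=cal("wrist"); im=viewer.get_image("wrist"); save(f"g{i}",im)
    pr=proj(C,lidpts(Ou,A)); lo,hi=pr.min(0),pr.max(0); m,s=ymask(im,(*(lo-15),*(hi+15)))
    print("pred",lo,hi,"obs",s[:2],s[:2]+s[2:4]-1); st("")
E
```

```text
r1 [ 0.50985387 -0.32146142  0.04553088] [ 0.50963164 -0.32101227  0.04531596] [(np.float64(0.0877879567000868), np.float64(-0.0009079943688093256)), (np.float64(0.08781571149834588), np.float64(-0.0004076489123511842))]
pred [236.24134316 216.47669275] [286.90956502 259.36664873] obs [238 217] [285 257]
r2 [ 0.50908289 -0.3197183   0.04553088] [ 0.50898227 -0.32096388  0.04531596] [(np.float64(0.08797529215707385), np.float64(0.0009887876477235116)), (np.float64(0.08727435678429879), np.float64(-4.575772219434643e-05))]
pred [349.10509856 217.0067931 ] [399.93949634 259.9936444 ] obs [350 217] [398 257]
O [ 0.5095698  -0.32057889  0.0455    ]
pred [331.3829843  182.73507507] [397.63009908 239.79472094] obs [333 186] [396 240]
 t21.63 [ 0.4171 -0.321   0.1657] gap0.0919 F [-0.64  0.29  0.21]
pred [236.9460209 181.9229362] [303.18012671 238.97058303] obs [238 185] [302 239]
 t22.33 [ 0.4604 -0.3988  0.1656] gap0.0921 F [ 0.28 -0.17 -0.03]
```

Run:
```python
from h import *
O=np.array([.5096,-.3206,.0455]); ph=48
M,q=Mq(RD,ph,-1);t=M[:,2];G=O+A*.0315;P=G+t*.019
manip.move_pose(P-t*.07,q); st("pre"); manip.servo_line(P,vel=.07); st("in")
effector.close(30); st("closed")
manip.servo_line(P+Z*.02,vel=.06); st("lift"); manip.servo_line(P+Z*.24,vel=.2)
gm=np.array([.5116,.2253,.122]); yw=np.radians(80); M2,q2=Mq([np.cos(yw),np.sin(yw)],ph+70,-1)
H=gm+Z*(.0315+.05)+M2[:,2]*.019
manip.move_pose([.45,-.05,.38],q2); manip.move_pose(H+Z*.08,q2); manip.servo_line(H,vel=.15); manip.sleep(.2); st("hover")
C=cal("wrist"); im=viewer.get_image("wrist"); save("gh",im)
T=R.from_quat(manip.current_tcp_rot()); g=np.array(manip.current_tool_pos())-T.apply([0,0,.019]); L=g-Z*.0315
pr=proj(C,lidpts(L,Z+1e-3*RD)); a=np.linspace(0,6.28,90); e=proj(C,gm+.031*np.c_[np.cos(a),np.sin(a),0*a])
print("lid",L,"pred bbox",pr.min(0),pr.max(0),"rim pred",e.min(0),e.max(0))
h=cv2.cvtColor(im,cv2.COLOR_RGB2HSV); m=((h[...,1]>170)&(h[...,0]<32)&(im[...,0]>60)).astype(np.uint8)*255
n,l,s,c=cv2.connectedComponentsWithStats(m); print(s[1:][s[1:,4]>100])
```

```text
pre t22.77 [ 0.4538 -0.3509  0.0938] gap0.0914 F [ 0.11 -0.07 -0.43]
in t23.93 [ 0.4947 -0.3295  0.0423] gap0.0920 F [0.07 1.45 0.04]
closed t25.10 [ 0.4932 -0.3293  0.0415] gap0.0152 F [-6.55  0.1   3.3 ]
lift t25.58 [ 0.4953 -0.3291  0.0628] gap0.0151 F [-0.72 -0.14 -1.38]
hover t30.07 [0.5105 0.217  0.1878] gap0.0151 F [-0.17  0.91 -0.78]
lid [0.51192544 0.2257072  0.17294049] pred bbox [256.60395644 171.29626753] [376.25647076 279.10028765] rim pred [267.7494434  116.73462702] [364.56909314 195.11138128]
[[  251    39   133   229 22170]]
```

Run:
```python
from h import *
p=np.array(manip.current_tool_pos())
manip.servo_line(p+[-.14,.03,.03],vel=.15); manip.sleep(.2)
C=cal("wrist"); im=viewer.get_image("wrist"); save("gside",im)
T=R.from_quat(manip.current_tcp_rot()); g=np.array(manip.current_tool_pos())-T.apply([0,0,.019]); L=g-Z*.0315
tl=T.as_matrix()
m,s=ymask(im,(225,140,410,300)); print("obs",s,s[:2]+s[2:4]-1)
ys,xs=np.where(m)
for r in range(s[1],s[1]+s[3],6): c=xs[ys==r]; print((r,int(c.min()),int(c.max())),end=" ")
print()
# candidate lid tilts about closing axis (tool y): rotated about grasp point
for deg in(-6,-3,0,3,6):
    Rt=R.from_rotvec(tl[:,1]*np.radians(deg)); a=Rt.apply(Z+1e-4*RD)
    w=lidpts(g-a*.0315,a)[:180]; pr=proj(C,w); print(deg,"flange",pr.min(0).round(1),pr.max(0).round(1))
```

```text
obs [ 259  174  118   94 7098] [376 267]
(174, 318, 318) (180, 289, 346) (186, 277, 359) (192, 270, 366) (198, 265, 370) (204, 261, 373) (210, 259, 375) (216, 259, 376) (222, 259, 376) (228, 261, 374) (234, 264, 371) (240, 302, 332) (246, 302, 333) (252, 302, 333) (258, 302, 333) (264, 302, 333) 
-6 flange [257.2 173. ] [375.5 265.9]
-3 flange [256.8 172. ] [375.9 262.1]
0 flange [256.4 171.3] [376.3 258.3]
3 flange [256.  170.9] [376.6 254.6]
6 flange [255.5 170.7] [377.1 250.9]
```

Run:
```python
from h import *
C=cal("wrist"); im=cv2.cvtColor(cv2.imread("pics/gside.png"),cv2.COLOR_BGR2RGB)
m,s=ymask(im,(225,140,410,300)); 
def edge(m):
    return np.array([(x,r) for r in range(s[1]+1,234) for x in (np.where(m[r])[0].min(),np.where(m[r])[0].max())],np.float32)
print("obs",np.round(cv2.fitEllipse(edge(m))[0]+cv2.fitEllipse(edge(m))[1],1))
T=R.from_quat(manip.current_tcp_rot()); g=np.array(manip.current_tool_pos())-T.apply([0,0,.019]); y=T.as_matrix()[:,1]
for ax in(-.003,0,.003):
  for deg in(-6,0,6):
    a=R.from_rotvec(y*np.radians(deg)).apply(Z+1e-4*RD); w=proj(C,lidpts(g-a*(.0315+ax),a)[:180]); z=np.zeros((400,640),np.uint8); cv2.fillConvexPoly(z,cv2.convexHull(w.round().astype(np.int32)),1)
    r=cv2.fitEllipse(edge(z>0)); print(ax,deg,np.round(r[0]+r[1],1))
print(im[165:182,318].tolist())
```

```text
obs [317.5 216.5  84.2 117.6]Traceback (most recent call last):
  File "<stdin>", line 11, in <module>
  File "<stdin>", line 5, in edge
    return umr_minimum(a, axis, None, out, keepdims, initial, where)
ValueError: zero-size array to reduction operation minimum which has no identity
```

Lid tilt is under about 1° and it is centred within 1 mm. Lowering onto the gourd.

Run:
```python
from h import *
p=np.array(manip.current_tool_pos()); T=R.from_quat(manip.current_tcp_rot()); t=T.apply([0,0,1.])
g=p-t*.019; gm=np.array([.5116,.2253,.122])
S=gm+Z*.0325+t*.019       # TCP when seated (nominal)
H=S+Z*.05; manip.servo_line(H,vel=.15); manip.servo_line(S+Z*.015,vel=.1); manip.sleep(.2); st("near")
lower.p=S+Z*.015; lower(S[2]-.006); print("rel seated",manip.current_tool_pos()[2]-S[2])
C=cal("wrist"); save("gs",viewer.get_image("wrist"))
```

```text
near t33.33 [0.5102 0.2168 0.1532] gap0.0149 F [ 0.35 -0.66 -0.23]
contact t36.33 [0.5101 0.2167 0.1361] gap0.0153 F [-1.32  0.16  7.86]
[-1.66  0.81  8.1 ]
rel seated -0.0015919397862254048
```

Run:
```python
from h import *
effector.open_jaws(); st("open")
p=np.array(manip.current_tool_pos()); t=R.from_quat(manip.current_tcp_rot()).apply([0,0,1.])
manip.servo_line(p-t*.06,vel=.1); manip.servo_line(p-t*.06+Z*.12,vel=.2); manip.sleep(.3); st("up")
x=np.array([-1.,0,0]);M=np.c_[x,np.cross([0,0,-1.],x),[0,0,-1.]]
manip.move_pose([.475,.155,.36],R.from_matrix(M).as_quat()); manip.sleep(.2); st("v")
C=cal("wrist"); im=viewer.get_image("wrist"); save("fin",im); save("fins",viewer.get_image("scene")); save("fint",viewer.get_image("top"))
a=np.linspace(0,6.28,120);c=np.c_[np.cos(a),np.sin(a),0*a]
def pe(o,r): e=proj(C,np.array(o)+r*c); return np.round([*e.min(0),*e.max(0)],1)
gm=[.5116,.2253]
print("pred flange",pe(gm+[.126],.031),"stem top",pe(gm+[.155],.008),"tilted stem 5deg ~",proj(C,[gm+[.155],[.5116+.0029,.2253,.155]]).round(1).tolist())
g=cv2.cvtColor(im,cv2.COLOR_RGB2GRAY); 
cx,cy=proj(C,[gm+[.126]])[0].round().astype(int); 
print("row",cy,g[cy,cx-35:cx+36].tolist()); print("col",cx,g[cy-35:cy+36,cx].tolist())
sx,sy=proj(C,[gm+[.155]])[0].round().astype(int); print("stem row",sx,sy,g[sy,sx-14:sx+15].tolist(),"col",g[sy-14:sy+15,sx].tolist())
h=cv2.cvtColor(im,cv2.COLOR_RGB2HSV); m=(im.max(2)<50).astype(np.uint8); m[:150]=0;m[235:]=0;m[:,:220]=0;m[:,320:]=0
n,l,s,ce=cv2.connectedComponentsWithStats(m); i=1+s[1:,4].argmax(); print("kknob obs",s[i],ce[i],"pred",pe([.5345,.0936,.168],.012))
# bystanders unchanged: scene diff before/after outside robot
b0=cv2.imread("pics/seats.png").astype(int)
a0=cv2.imread("pics/top.png").astype(int);a1=cv2.imread("pics/fint.png").astype(int); d=(np.abs(a0-a1).max(2)>45).astype(np.uint8)
n,l,s,ce=cv2.connectedComponentsWithStats(d); print([(q.tolist()) for q in s[1:] if q[4]>25])
```

```text
open t37.65 [0.51   0.2165 0.1347] gap0.0919 F [-0.43  0.06 -0.45]
up t39.45 [0.5147 0.2439 0.3067] gap0.0916 F [ 0.06 -0.7  -0.64]
v t41.58 [0.475  0.1553 0.36  ] gap0.0919 F [-0.24 -0.59  0.01]
pred flange [350.1 173.4 400.5 222.1] stem top [372.6 198.2 386.5 211.6] tilted stem 5deg ~ [[379.5, 205.0], [379.4, 207.4]]
row 198 [102, 104, 105, 106, 107, 106, 102, 98, 94, 91, 112, 177, 182, 176, 177, 179, 179, 180, 180, 182, 183, 184, 186, 187, 188, 189, 191, 191, 194, 192, 167, 84, 82, 84, 84, 85, 86, 86, 87, 90, 95, 100, 122, 174, 203, 204, 202, 201, 201, 201, 199, 198, 198, 197, 197, 197, 197, 195, 196, 196, 182, 151, 149, 150, 149, 150, 150, 150, 149, 149, 168]
col 375 [144, 146, 147, 145, 139, 132, 126, 119, 113, 101, 90, 161, 195, 195, 196, 197, 198, 200, 201, 201, 202, 203, 203, 203, 204, 204, 205, 206, 206, 205, 204, 159, 97, 85, 86, 85, 85, 97, 153, 192, 195, 196, 193, 194, 195, 193, 192, 195, 193, 192, 191, 191, 191, 189, 187, 187, 186, 186, 195, 172, 159, 158, 157, 157, 160, 160, 158, 157, 157, 156, 154]
stem row 380 205 [190, 191, 192, 193, 194, 184, 86, 128, 190, 193, 195, 196, 196, 197, 198, 197, 199, 199, 200, 200, 198, 195, 195, 195, 194, 194, 194, 194, 194] col [208, 209, 208, 207, 153, 103, 96, 95, 164, 200, 203, 201, 200, 199, 198, 196, 196, 195, 195, 194, 192, 191, 190, 190, 190, 189, 187, 187, 187]
kknob obs [254 216  21  19 322] [264.04968944 225.62111801] pred [252.9 217.7 274.2 237.8]
[[0, 116, 143, 284, 23763], [56, 142, 10, 15, 31], [106, 176, 104, 224, 6659], [218, 196, 29, 28, 505], [400, 222, 22, 20, 246], [420, 247, 16, 21, 127]]
```

Run:
```python
from h import *
print(manip.hand_in())
```

```text
the job is handed in; nothing more can be done
None
```

Both lids are back on their own vessels, knob up, set in gently and released. The last images show both centred, the gourd flange flat and no other item shifted, and the job was handed in at about 42 s of the 70 s allowed.

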